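# Stack the portable radio station and clip in its antenna

### The job

Set up the portable station on its green stand: the silver power supply at the bottom, the blue tuner on top of it and the black radio on top of that, put on in that order, each centred and square with the stand. Also snap the antenna fully home into the two spring clips of its holder (before, between or after, as you like). Don't tip the units, and leave the mug, the microphone and the Morse key where they are.

Things in the scene. Friction and masses are not known exactly. Their poses are not given: they have to be found in the camera images.
- power_supply: Silver box with black slots across its top and a dark front with a white meter, loose: 62 mm deep (x), 130 mm long (y), 44 mm high, 0.5 to 0.85 kg. Two round terminals of 12 mm diameter stand 9 mm out of the front, 48 mm to either side of the middle; all other faces are plain and flat. Its axes: x to its front face, y along its long side, z up; origin at the centre of its underside.
- tuner: Blue box with a white front and a white stripe near each end of its top, loose: 60 mm deep (x), 120 mm long (y), 36 mm high, 0.3 to 0.55 kg. Two black knobs of 22 mm diameter stand 10 mm out of the front, 40 mm to either side of the middle; all other faces are plain and flat. Its axes: x to its front face, y along its long side, z up; origin at the centre of its underside.
- radio: Black box with a blue screen on its front and four short grey slots on its top, loose: 58 mm deep (x), 110 mm long (y), 32 mm high, 0.27 to 0.47 kg. Knobs stand up to 12 mm out of the front, 38 mm or more to either side of the middle; all other faces are plain and flat. Its axes: x to its front face, y along its long side, z up; origin at the centre of its underside.
- antenna: Short whip antenna lying on the desk, loose: a steel rod of 10 mm diameter, 170 mm long (along y), through an orange coil housing with copper bands in its middle, 18 mm square and 50 mm long; 0.08 to 0.15 kg. Origin at the centre of the rod and housing, 9 mm above the desk while it lies there; z up. Both ends are alike.
- stand: Green plate fixed to the desk, 80 mm (x) by 150 mm (y) and 20 mm high, with a flush cork pad on top: the place of the stack. Origin at the centre of its underside, on the desk; z up. Its long side is along y, as the units' long sides must be.
- holder: Fixed: white base 60 (x) by 150 (y) mm, 8 high; origin at its underside's centre, z up. On two grey posts, 55 mm either side of the middle along y, black spring clips 12 mm wide, open upward, mouths to 57 mm above the desk. Press the rod (along y, either way round, housing midway) down into both at once, 10 to 17 N; home, its axis is 42 mm above the desk (on unopened jaws about 12 mm higher).
- mug: Blue mug, 80 mm wide and 92 mm high, handle at its +y; not to be moved. Origin at the centre of its underside.
- microphone: Black hand microphone with a red side key, lying flat: 85 mm (x) by 56 mm (y), 26 mm high; not to be moved. Origin at the centre of its underside.
- morse_key: Brass Morse key on a dark wooden base: 120 mm (x) by 70 mm (y), 44 mm high; not to be moved. Origin at the centre of its underside.
Not all that is in view belongs to the job. What is shaped like the radio but purple is not meant. What is shaped like the power_supply but orange is not meant.

How it is judged:
By the outcome, as a careful person would: the job done as asked, in the order asked, and still so for the second after the job is handed in, with the robot touching nothing.
It also fails if it takes over 128 s, if anything falls off the work surface, if the arm or the gripper's body presses on something with over 40 N, if the wrist force passes 120 N, or if a joint passes its speed limit or range.

### The arm

A 6-joint arm with a two-finger parallel gripper is mounted at the origin on the work surface. World frame = base frame: x ahead of the robot, y to its left, z up, the work surface at z = 0. Lengths are in m, angles in degrees, forces in N, time in s.
With the tool pointing down it reaches from about 0.35 to 0.85 m from the base axis. Payload 8.1 kg.
Tool frame: the origin (TCP) lies on the mounting face of the last link; the fingertips stand 186 mm ahead of it and the grasp point (between the pads) lies 167 mm ahead of it (ctrl.grasp_offset is the distance from the TCP to the grasp point, in m); z points along the fingers, y is the line along which they close (so a half turn about z gives the same grasp; the last joint's range is limited). The gripper opens to 93 mm and grips with 3 to 60 N. Pads are 15 mm wide; open, the fingers measure 128 mm over their backs; the gripper's body (75 mm by 188 mm) begins 65 mm behind the grasp point.
Start: joints at [65.925, 7.471, 85.268, -0, 87.261, -4.893], TCP at [0.197, 0.567, 0.405] pointing down, gripper open.
Joint ranges: [-169.43, 169.43], [-51.17, 129.36], [1.28, 143.12], [-76.62, 256.62], [0, 156.53], [-152.29, 152.29]. Speed limits (degrees/s): [136.94, 136.94, 159.86, 180, 180, 180].

### API

Orientations are given as a 3x3 rotation matrix whose columns are the frame's x, y, z axes.
In Python, from bench import ctrl gives the robot as it stands. The module is installed in compiled form; this text tells all that it offers.
- The arm moves only by the tool jog_arm, never from a script. Its arguments are lists of equal length, an entry for each row: "delta_pos": the shift along the tool's x, y, z in m, a list of three; "roll": the turn about the tool's z in degrees. A call has 1 to 20 rows; each row is the pose to reach, as a shift and turn from the pose commanded when the call began, along the tool's axes at that moment; what a row does not reach only later rows make up. A row lasts 1/12 s, in which the tool goes at most 41.7 mm and 7.16 degrees, less where a joint would pass 70% of its speed; a pose out of reach is approached as far as the arm can. A call with a gripper value outside its range is refused whole. "hand" is the closure, from 0 (fully open) to 1 (shut), set as the call begins (left out, the last holds). The fingers move at their own pace and stop on an object; the grip force is fixed at half the most. Time passes only in rows, so rows that repeat a pose let the fingers close. It gives the time, the measured TCP pose, the force, the opening and the grip force at its end, in the units of the state.
- ctrl.sense(): the state, without advancing time (a new reading comes with each control period).
- ctrl.grab_frame(name): name is "scene" or "top"; returns (picture, depth): 480x640x3 uint8, red, green, blue; 480x640 float32, m along the optical axis (not along the pixel's ray), 0 where there is no reading.
- ctrl.camera_model(name): a dict with "intrinsics" (3x3 intrinsics, pixels), "eye" and "orientation" of the camera in the world. Camera axes: x right, y up, looking along -z (the intrinsics and any distortion apply to the point x, -y, -z); pixel columns grow to the right and rows downward; lengths in m; the calibration is good to about 2 mm. A picture is of the moment at which its call begins. camera_model takes no time and is no camera call.
- ctrl.close_job(): hands the job in; it is judged then, once.
The state is a dict: "time": time; "joint_positions": joint angles; "qd": joint speeds; "effort": joint torques, N m; "eef_pos": TCP position; "tcp_rot": TCP orientation; "ft_force": force on the tool from outside, world axes, zero at the start; "ft_torque": the same for the moment, N m; "finger_gap": finger opening in m; "gripper_force": force on a finger pad.
Only numpy, scipy, OpenCV 4.12 (cv2) and the standard library are available. Lean on these libraries where they do the work, as an engineer would, in place of code of your own. Each camera call takes 0.05 s, during which the arm holds its last target. There are 200 camera calls.

## Working session

There is one attempt and no reset: what is moved stays moved. The work goes in short steps, Python scripts to look and compute and a tool call to move; the robot and the scene stay as the last step left them, time stands still between calls to the robot, and variables do not carry over. Pictures are saved under pics/ and viewed, at most 14 in all, crops included, and the job is handed in when it is done.

Besides the shell and the picture viewer there is one more tool, called after ">>>" as a command line: name --pt "numbers of a row" for each row, then --argument value for the rest. jog_arm: Moves the arm, as the interface text tells. Its arguments: {"type":"object","properties":{"delta_pos":{"type":"array","items":{"type":"array","items":{"type":"number"}}},"roll":{"type":"array","items":{"type":"number"}},"hand":{"type":"number"}},"required":["delta_pos","roll"]}

```bash
mkdir -p pics; cat > h.py <<'E'
import numpy as np, cv2
from bench import ctrl
def cam(n):
    m=ctrl.camera_model(n); return np.array(m["intrinsics"]),np.array(m["eye"]),np.array(m["orientation"]),m
def cloud(n,d):
    K,e,R,_=cam(n); v,u=np.mgrid[0:480,0:640]
    p=np.stack([(u-K[0,2])/K[0,0]*d,-(v-K[1,2])/K[1,1]*d,-d],-1)
    return p@R.T+e
def onplane(n,uv,z):
    K,e,R,_=cam(n); uv=np.atleast_2d(uv).astype(float)
    r=np.stack([(uv[:,0]-K[0,2])/K[0,0],-(uv[:,1]-K[1,2])/K[1,1],-np.ones(len(uv))],-1)@R.T
    return e+r*((z-e[2])/r[:,2])[:,None]
E
python3 - <<'E'
from h import *
for n in("scene","top"):
    p,d=ctrl.grab_frame(n); cv2.imwrite(f"pics/{n}0.png",p[...,::-1]); np.save(f"{n}0.npy",p); np.save(f"{n}0d.npy",d)
    print(n,cam(n)[3])
s=ctrl.sense();print(s["time"],s["eef_pos"],s["tcp_rot"],ctrl.grasp_offset,s["finger_gap"])
E
```

```text
scene {'intrinsics': array([[575.10133463,   0.        , 316.48510354],
       [  0.        , 575.10133463, 243.49054342],
       [  0.        ,   0.        ,   1.        ]]), 'eye': array([1.38576819, 0.21505826, 1.0228672 ]), 'orientation': array([[-0.12049188, -0.75727319,  0.64188708],
       [ 0.99267208, -0.09787521,  0.07087017],
       [ 0.00915675,  0.64572266,  0.76351712]])}
top {'intrinsics': array([[492.04724558,   0.        , 318.25302826],
       [  0.        , 492.04724558, 230.46103645],
       [  0.        ,   0.        ,   1.        ]]), 'eye': array([0.37565462, 0.12099926, 1.17391686]), 'orientation': array([[-0.00374048,  0.97985718, -0.1996645 ],
       [-0.99998845, -0.00306285,  0.0037026 ],
       [ 0.00301647,  0.19967604,  0.97985733]])}
0.1 [0.19701772 0.56650509 0.4037974 ] [[-9.44481214e-01  3.28564723e-01 -6.77477063e-04]
 [ 3.28565396e-01  9.44479950e-01 -1.55061310e-03]
 [ 1.30386739e-04 -1.68712046e-03 -9.99998568e-01]] 0.1673 0.09326492284622898
```

View pics/scene0.png

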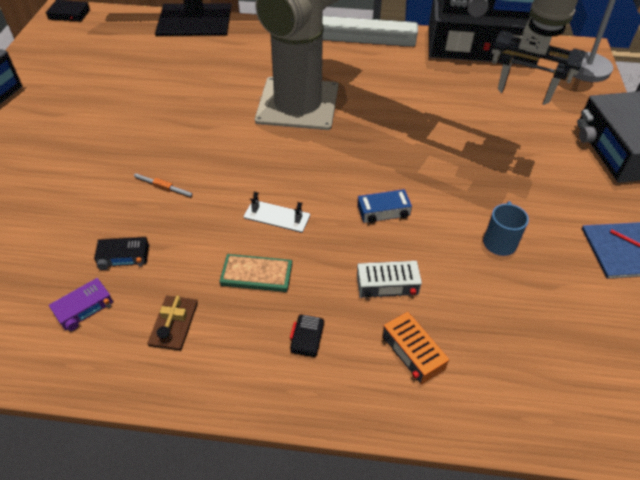

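View pics/top0.png

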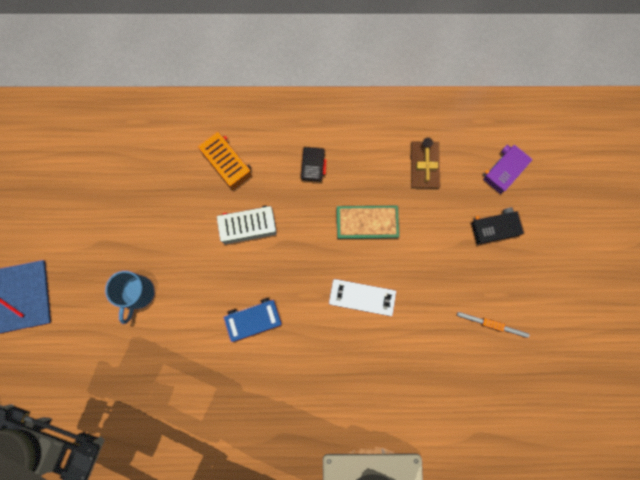

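Candidates (top view):
- **Silver supply:** (247,224). The orange one at (225,161) is a decoy.
- **Blue tuner:** (253,320). The mug at (125,290) is also blue.
- **Black radio:** (498,227). The purple one at (508,168) is a decoy, and the black microphone is at (313,164).
- **Antenna:** (493,324).
- **Stand and holder:** stand at (368,222), holder at (363,298).

Measuring these from the top view, plus one close crop.

```bash
cat > meas.py <<'E'
from h import *
def rect(d,c,r,z0,z1,n="top",pic=None,mask=None):
    P=cloud(n,d); m=np.zeros(d.shape,bool); m[c[1]-r:c[1]+r,c[0]-r:c[0]+r]=True
    m&=(P[...,2]>z0)&(P[...,2]<z1)&(d>0)
    if mask is not None: m&=mask
    k,l,s,_=cv2.connectedComponentsWithStats(m.astype(np.uint8)); 
    m=l==1+np.argmax(s[1:,4]); q=P[m]
    (cx,cy),(w,h),a=cv2.minAreaRect((q[:,:2]*1000).astype(np.float32))
    if w>h: w,h,a=h,w,a+90   # h long side; a= angle of short side from x
    a=(a+90)%180-90
    return np.round([cx,cy,w,h,a,q[:,2].mean()*1000,q[:,2].std()*1000,len(q)],1)
E
python3 - <<'E'
from meas import *
p=np.load("top0.npy");d=np.load("top0d.npy")
for n,c,r,a,b in [("ps",(247,224),42,.036,.06),("tuner",(253,320),40,.028,.045),("radio",(498,227),38,.025,.04),("stand",(368,222),45,.013,.03),("holderbase",(363,298),45,.004,.014),("clips",(363,298),45,.035,.07),("ant",(493,324),50,.004,.03),("morse",(427,165),40,.01,.08),("mic",(313,164),30,.012,.04),("mug",(125,290),40,.08,.1)]:
    print(n,rect(d,c,r,a,b))
# desk check
print("desk",cloud("top",d)[260,430])
# colour: antenna
hsv=cv2.cvtColor(p,cv2.COLOR_RGB2HSV)
P=cloud("top",d)
cl=P[280:315,325:400].reshape(-1,3);cl=cl[cl[:,2]>.035]
for s in(0,1):
    y=cl[:,1];t=(y.max()+y.min())/2; print("clip",cl[(y>t)==s].mean(0),(y>t).sum())
crop=np.hstack([cv2.resize(p[y-40:y+40,x-48:x+48],(384,320),interpolation=2)for x,y in((247,224),(498,227))])
crop2=np.hstack([cv2.resize(p[y-40:y+40,x-48:x+48],(384,320)[:2],interpolation=2)for x,y in((253,320),(493,324))])
cv2.imwrite("pics/crop.png",cv2.resize(np.vstack([crop,crop2]),(720,600))[...,::-1])
E
```

```text
ps [ 623.7  286.9   63.8  130.5   10.4   44.7    2.4 1458. ]
tuner [ 404.2  269.4   69.9  119.8   18.7   36.4    2.4 1455. ]
radio [ 622.7 -311.1   70.5  112.5   11.6   32.3    2.4 1179. ]
stand [ 6.333e+02 -2.700e+00  8.150e+01  1.499e+02  5.000e-01  2.080e+01
  2.400e+00  2.023e+03]
holderbase [ 451.5   13.7   67.3  153.8  -10.7    8.7    2.1 1445. ]
clips [442.5 -40.5  12.8  29.6  79.7  50.6   7.3  80. ]
ant [ 390.4 -290.7   25.5  174.3  -14.2   15.     4.3  437. ]
morse [ 778.9 -148.3   70.4  121.2   87.5   21.    10.9 1328. ]
mic [778.6 127.3  61.9  84.8  85.3  25.4   3.3 796. ]
mug [467.9 543.5  79.5  80.8 -61.7  89.6   4.4 341. ]
desk [ 0.54086161 -0.15116315  0.00422798]
clip [ 0.4428045  -0.04035737  0.05059295] 85
clip [0.45130516 0.07504256 0.20999041] 85
```

View pics/crop.png

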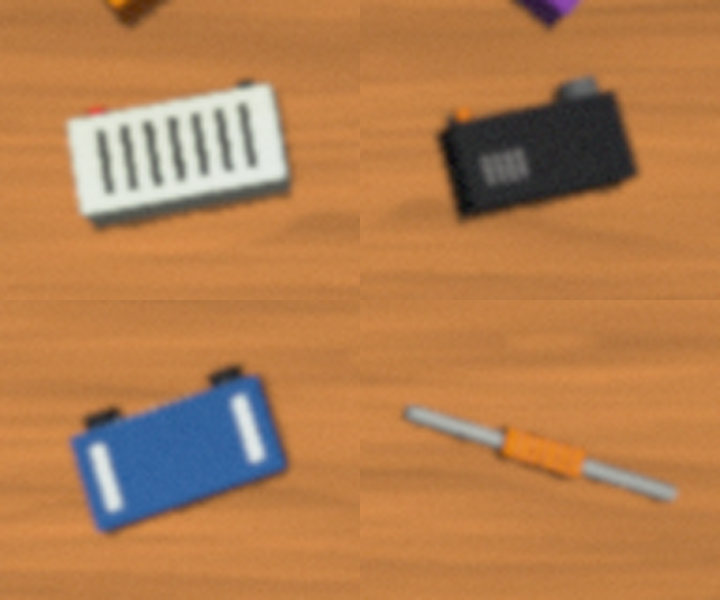

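```bash
cat > go.py <<'E'
from h import *; import sys
def go(x,y,z,yaw):  # grasp point target mm, closing-direction yaw deg
    s=ctrl.sense(); R=np.array(s["tcp_rot"]); p=np.array(s["eef_pos"])
    t=np.array([x,y,z])/1000+[0,0,ctrl.grasp_offset]
    d=R.T@(t-p); cur=np.degrees(np.arctan2(R[1,1],R[0,1]))
    r=(cur-yaw+90)%180-90
    print("t",s["time"],"grasp",np.round((p-[0,0,ctrl.grasp_offset])*1000,1),"yaw",round(cur,2),"F",np.round(s["ft_force"],1),"gap",round(s["finger_gap"]*1000,1),"gf",s["gripper_force"],"tilt",np.round(R[2,:2],4))
    print("delta",np.round(d,4),"roll",round(r,2))
if __name__=="__main__": go(*map(float,sys.argv[1:]))
E
python3 go.py 623.7 286.9 130 10.4
```

```text
t 0.1 grasp [197.  566.5 236.5] yaw 70.82 F [0.6 0.1 0.5] gap 93.3 gf 0.0 tilt [ 0.0001 -0.0017]
delta [-0.4949 -0.1237  0.1066] roll 60.42
```

>>> jog_arm --pt "-0.495 -0.124 0.05" --pt "-0.495 -0.124 0.05" --pt "-0.495 -0.124 0.05" --pt "-0.495 -0.124 0.05" --pt "-0.495 -0.124 0.05" --pt "-0.495 -0.124 0.05" --pt "-0.495 -0.124 0.05" --pt "-0.495 -0.124 0.05" --pt "-0.495 -0.124 0.05" --pt "-0.495 -0.124 0.05" --pt "-0.495 -0.124 0.05" --pt "-0.495 -0.124 0.05" --pt "-0.495 -0.124 0.05" --pt "-0.495 -0.124 0.05" --pt "-0.495 -0.124 0.106" --pt "-0.495 -0.124 0.106" --pt "-0.495 -0.124 0.106" --pt "-0.495 -0.124 0.106" --pt "-0.495 -0.124 0.106" --pt "-0.495 -0.124 0.106" --roll '[60.4,60.4,60.4,60.4,60.4,60.4,60.4,60.4,60.4,60.4,60.4,60.4,60.4,60.4,60.4,60.4,60.4,60.4,60.4,60.4]'

```text
time: 1.77
eef_pos: [0.6241, 0.2878, 0.3013]
tcp_rot: [[-0.182, 0.983, 0.003], [0.983, 0.182, 0.001], [0.001, 0.003, -1.0]]
ft_force: [-0.2, 0.4, -0.5]
finger_gap: 0.0929
gripper_force: 0.0
```

```bash
python3 go.py 623.7 286.9 31 10.4; python3 - <<'E'
from h import *
p,d=ctrl.grab_frame("scene"); cv2.imwrite("pics/s1.png",cv2.resize(p[180:380,200:480],(784,560),interpolation=2)[...,::-1])
E
```

```text
t 1.7667 grasp [624.1 287.8 134. ] yaw 10.47 F [-0.2  0.4 -0.5] gap 92.9 gf 0.0 tilt [0.0006 0.0032]
delta [-0.0009 -0.0009  0.103 ] roll 0.07
```

View pics/s1.png

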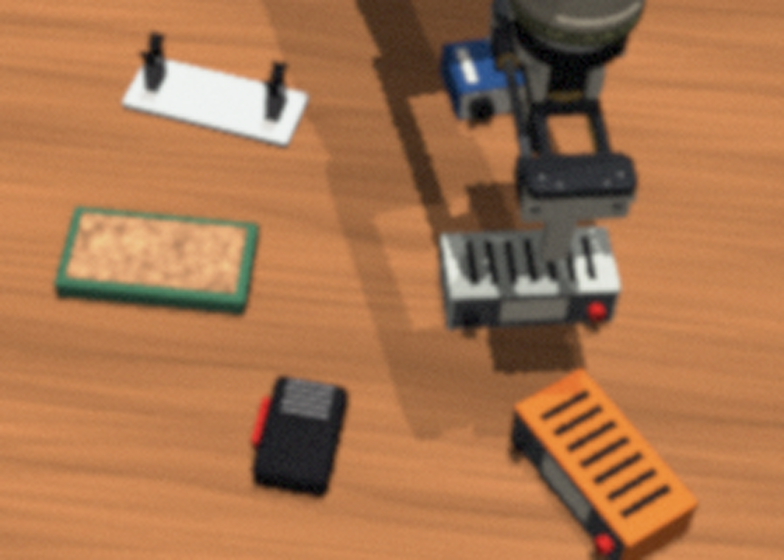

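>>> jog_arm --pt "0 0 0.02" --pt "0 0 0.04" --pt "0 0 0.06" --pt "0 0 0.08" --pt "0 0 0.095" --pt "0 0 0.1" --pt "0 0 0.1" --pt "0 0 0.1" --roll '[0,0,0,0,0,0,0,0]'

```text
time: 2.48
eef_pos: [0.6243, 0.2872, 0.1998]
tcp_rot: [[-0.181, 0.983, 0.001], [0.983, 0.181, 0.0], [0.0, 0.001, -1.0]]
ft_force: [-0.4, -0.4, -0.2]
finger_gap: 0.0931
gripper_force: 0.0
```

>>> jog_arm --pt "0 0 0" --pt "0 0 0" --pt "0 0 0" --pt "0 0 0" --pt "0 0 0" --pt "0 0 0" --pt "0 0 0" --pt "0 0 0" --pt "0 0 0" --pt "0 0 0" --pt "0 0 0" --pt "0 0 0" --roll '[0,0,0,0,0,0,0,0,0,0,0,0]' --hand 1

```text
time: 3.48
eef_pos: [0.6241, 0.287, 0.1992]
tcp_rot: [[-0.181, 0.984, 0.001], [0.984, 0.181, 0.0], [0.0, 0.001, -1.0]]
ft_force: [0.2, -0.1, 4.7]
finger_gap: 0.0618
gripper_force: 30.0
```

```bash
python3 go.py 633.3 -2.7 110 0.5
```

```text
t 3.4833 grasp [624.1 287.   31.9] yaw 10.42 F [ 0.2 -0.1  4.7] gap 61.8 gf 29.99404639005661 tilt [0.0001 0.0008]
delta [-0.2866 -0.0433 -0.0782] roll 9.92
```

>>> jog_arm --pt "0 0 -0.01" --pt "0 0 -0.03" --pt "0 0 -0.05" --pt "0 0 -0.07" --pt "-0.012 -0.002 -0.08" --pt "-0.036 -0.006 -0.08" --pt "-0.062 -0.01 -0.08" --pt "-0.09 -0.014 -0.08" --pt "-0.118 -0.018 -0.08" --pt "-0.146 -0.022 -0.08" --pt "-0.174 -0.026 -0.08" --pt "-0.202 -0.031 -0.08" --pt "-0.228 -0.035 -0.08" --pt "-0.252 -0.039 -0.08" --pt "-0.272 -0.041 -0.08" --pt "-0.282 -0.043 -0.08" --pt "-0.287 -0.043 -0.08" --pt "-0.287 -0.043 -0.08" --pt "-0.287 -0.043 -0.08" --pt "-0.287 -0.043 -0.08" --roll '[0,0,0,0,0,1,2,3,4,5,6,7,8,9,9.5,9.9,9.9,9.9,9.9,9.9]'

```text
time: 5.15
eef_pos: [0.6333, -0.0019, 0.2784]
tcp_rot: [[-0.01, 1.0, -0.001], [1.0, 0.01, 0.001], [0.001, -0.001, -1.0]]
ft_force: [0.8, -0.0, -7.8]
finger_gap: 0.0618
gripper_force: 30.0
```

```bash
cat >> meas.py <<'E'
def look(c,r,z0,z1,mask=None,save=None):
    p,d=ctrl.grab_frame("top"); print(rect(d,c,r,z0,z1,mask=mask))
    if save: cv2.imwrite(save,cv2.resize(p[c[1]-60:c[1]+60,c[0]-80:c[0]+80],(640,480),interpolation=2)[...,::-1])
    return p,d
E
python3 go.py 633.3 -2.7 52 0.5
python3 -c "
from meas import *
look((370,215),60,.1,.13,save='pics/t2.png')"
```

```text
t 5.15 grasp [633.3  -1.9 111.1] yaw 0.59 F [ 0.8 -0.  -7.8] gap 61.8 gf 29.991774559020996 tilt [ 0.0006 -0.0007]
delta [-0.0008  0.      0.0591] roll 0.09
[635.   54.7  19.8  71.4  87.  121.8   5.6 255. ]
```

View pics/t2.png

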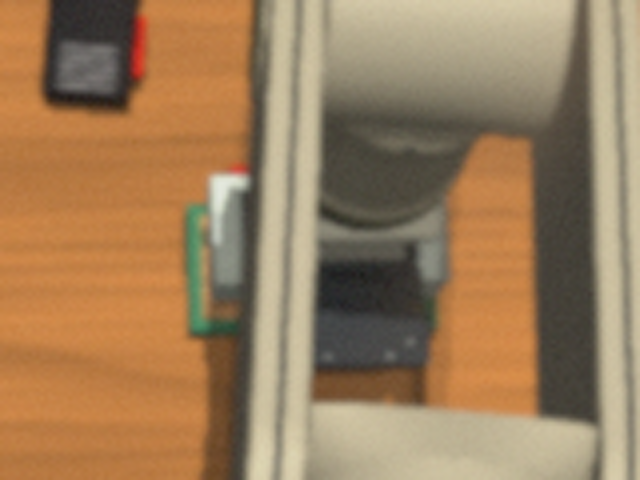

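The arm hides most of the unit, but the supply's +y end shows over the green stand at about crop (225,230). Lowering it now.

>>> jog_arm --pt "-0.001 0 0.015" --pt "-0.001 0 0.03" --pt "-0.001 0 0.043" --pt "-0.001 0 0.05" --pt "-0.001 0 0.055" --pt "-0.001 0 0.058" --pt "-0.001 0 0.0595" --pt "-0.001 0 0.06" --pt "-0.001 0 0.06" --pt "-0.001 0 0.06" --roll '[0,0,0,0,0,0,0,0,0,0]'

```text
time: 6.03
eef_pos: [0.6339, -0.0042, 0.2195]
tcp_rot: [[-0.009, 1.0, 0.001], [1.0, 0.009, -0.0], [-0.0, 0.001, -1.0]]
ft_force: [-0.1, 0.4, -8.3]
finger_gap: 0.0615
gripper_force: 30.0
```

>>> jog_arm --pt "0 0 0" --pt "0 0 0" --pt "0 0 0" --pt "0 0 0" --pt "0 0 0" --pt "0 0 0" --pt "0 0 0" --pt "0 0 0" --roll '[0,0,0,0,0,0,0,0]' --hand 0

```text
time: 6.7
eef_pos: [0.6335, -0.0041, 0.2188]
tcp_rot: [[-0.009, 1.0, 0.0], [1.0, 0.009, -0.0], [-0.0, 0.0, -1.0]]
ft_force: [0.3, 0.0, -1.0]
finger_gap: 0.093
gripper_force: 0.0
```

```bash
python3 go.py 399.5 267.8 120 18.7
```

```text
t 6.7 grasp [633.5  -4.1  51.5] yaw 0.52 F [ 0.3  0.  -1. ] gap 93.0 gf 0.0 tilt [-0.      0.0001]
delta [ 0.274  -0.2316 -0.0685] roll -18.18
```

>>> jog_arm --pt "0 0 -0.03" --pt "0 0 -0.06" --pt "0 0 -0.08" --pt "0.274 -0.232 -0.085" --pt "0.274 -0.232 -0.085" --pt "0.274 -0.232 -0.085" --pt "0.274 -0.232 -0.085" --pt "0.274 -0.232 -0.085" --pt "0.274 -0.232 -0.085" --pt "0.274 -0.232 -0.085" --pt "0.274 -0.232 -0.085" --pt "0.274 -0.232 -0.085" --pt "0.274 -0.232 -0.085" --pt "0.274 -0.232 -0.085" --pt "0.274 -0.232 -0.068" --pt "0.274 -0.232 -0.068" --pt "0.274 -0.232 -0.068" --pt "0.274 -0.232 -0.068" --roll '[0,0,0,-18.2,-18.2,-18.2,-18.2,-18.2,-18.2,-18.2,-18.2,-18.2,-18.2,-18.2,-18.2,-18.2,-18.2,-18.2]'

```text
time: 8.2
eef_pos: [0.3997, 0.267, 0.287]
tcp_rot: [[-0.32, 0.948, -0.0], [0.948, 0.32, -0.0], [-0.0, -0.0, -1.0]]
ft_force: [0.0, 0.0, 0.6]
finger_gap: 0.093
gripper_force: 0.0
```

```bash
python3 go.py 399.5 267.8 27 18.7
python3 -c "
from meas import *
p,d=look((368,222),45,.056,.075)
p,d=ctrl.grab_frame('scene'); cv2.imwrite('pics/s3.png',cv2.resize(p[170:330,200:440],(780,520),interpolation=2)[...,::-1])"
```

```text
t 8.2 grasp [399.7 267.  119.7] yaw 18.63 F [0.  0.  0.6] gap 93.0 gf 0.0 tilt [-0.0003 -0.0004]
delta [0.0008 0.0001 0.0927] roll -0.07
[ 6.330e+02 -4.400e+00  6.360e+01  1.302e+02  9.000e-01  6.450e+01
  2.300e+00  1.497e+03]
```

View pics/s3.png

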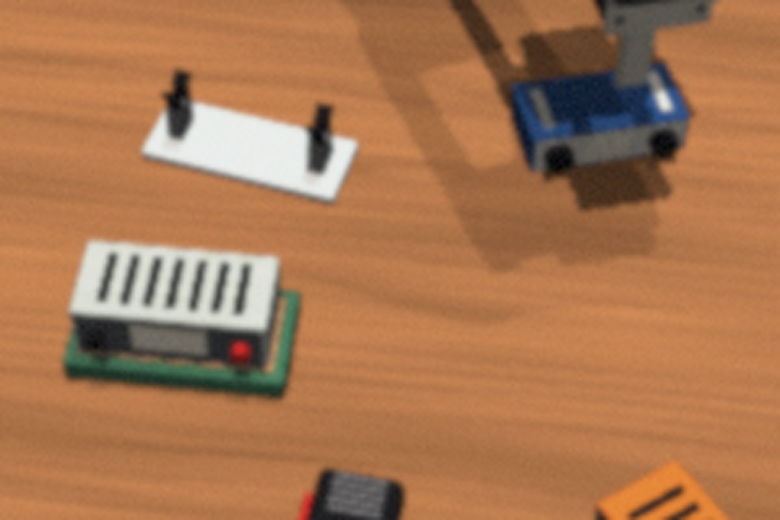

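```bash
python3 - <<'E'
from meas import *
def q(n,m,c,r,z,lab):
    w=np.zeros(m.shape,np.uint8); w[c[1]-r:c[1]+r,c[0]-r:c[0]+r]=m[c[1]-r:c[1]+r,c[0]-r:c[0]+r]
    w=cv2.morphologyEx(w,cv2.MORPH_CLOSE,np.ones((7,7)))
    cs=max(cv2.findContours(w,0,1)[0],key=cv2.contourArea)
    P=onplane(n,cs[:,0,:],z)[:,:2]*1000
    (cx,cy),(a,b),t=cv2.minAreaRect(P.astype(np.float32)); print(n,lab,np.round([cx,cy,a,b,t],1))
def masks(p):
    h=cv2.cvtColor(p,cv2.COLOR_RGB2HSV).astype(int); 
    return ((h[...,0]>45)&(h[...,0]<90)&(h[...,1]>90)), ((h[...,1]<60)&(h[...,2]>140))
for n,cs,cp in(("top",(368,222),(368,215)),("scene",(256,272),(256,255))):
    g,_=masks(np.load(n+"0.npy")); q(n,g,cs,45,.02,"stand")
    p,d=ctrl.grab_frame(n); _,w=masks(p); q(n,w,cp,40,.064,"PS")
E
```

```text
top stand [607.   32.8 125.2  58.6  56.4]
top PS [632.1  -2.7  62.6 131.8   1.2]
scene stand [668.5  14.1  70.4 156.8  25.4]
scene PS [635.1  -2.4  62.  130.4   0.8]
```

>>> jog_arm --pt "0.001 0 0.03" --pt "0.001 0 0.06" --pt "0.001 0 0.085" --pt "0.001 0 0.092" --pt "0.001 0 0.092" --pt "0.001 0 0.092" --roll '[0,0,0,0,0,0]'

```text
time: 8.9
eef_pos: [0.3991, 0.2689, 0.1955]
tcp_rot: [[-0.321, 0.947, 0.0], [0.947, 0.321, 0.0], [0.0, 0.0, -1.0]]
ft_force: [-0.2, 0.2, 0.2]
finger_gap: 0.0929
gripper_force: 0.0
```

>>> jog_arm --pt "0 0 0" --pt "0 0 0" --pt "0 0 0" --pt "0 0 0" --pt "0 0 0" --pt "0 0 0" --pt "0 0 0" --pt "0 0 0" --pt "0 0 0" --pt "0 0 0" --pt "0 0 0" --pt "0 0 0" --roll '[0,0,0,0,0,0,0,0,0,0,0,0]' --hand 1

```text
time: 9.9
eef_pos: [0.3991, 0.2689, 0.1953]
tcp_rot: [[-0.321, 0.947, 0.001], [0.947, 0.321, 0.0], [0.0, 0.001, -1.0]]
ft_force: [-0.2, -0.3, 6.7]
finger_gap: 0.0601
gripper_force: 30.0
```

```bash
python3 go.py 633.3 -2.7 150 0.5
```

```text
t 9.9 grasp [399.1 268.9  28. ] yaw 18.72 F [-0.2 -0.3  6.7] gap 60.1 gf 30.001385807991028 tilt [0.0001 0.0011]
delta [-0.3324  0.1348 -0.1219] roll 18.22
```

```bash
python3 - <<'E'
from meas import *
for n,c in(("top",(368,222)),("scene",(256,272))):
    p=np.load(n+"0.npy").astype(int); m=(p[...,1]>p[...,0]+10)&(p[...,1]>p[...,2]+5)
    w=np.zeros(m.shape,np.uint8); w[c[1]-28:c[1]+28,c[0]-45:c[0]+45]=m[c[1]-28:c[1]+28,c[0]-45:c[0]+45]
    k,l,s,_=cv2.connectedComponentsWithStats(w); w=l==1+np.argmax(s[1:,4]); v,u=np.nonzero(w)
    P=onplane(n,np.stack([u,v],-1),.02)[:,:2]*1000
    print(n,np.round(cv2.minAreaRect(P.astype(np.float32))[0],1),cv2.minAreaRect(P.astype(np.float32)),s[1:,4])
E
```

```text
top [631.4  -1.5] ((631.4312133789062, -1.5144119262695312), (146.29443359375, 78.72726440429688), 89.82997131347656) [435]
scene [6.408e+02 3.000e-01] ((640.8145751953125, 0.29027557373046875), (84.7788314819336, 148.14935302734375), 0.3016584515571594) [520   1   2   2]
```

>>> jog_arm --pt "0 0 -0.015" --pt "0 0 -0.04" --pt "0 0 -0.07" --pt "-0.01 0.004 -0.095" --pt "-0.03 0.012 -0.115" --pt "-0.055 0.022 -0.122" --pt "-0.082 0.033 -0.122" --pt "-0.11 0.044 -0.122" --pt "-0.138 0.056 -0.122" --pt "-0.166 0.067 -0.122" --pt "-0.194 0.078 -0.122" --pt "-0.222 0.09 -0.122" --pt "-0.25 0.101 -0.122" --pt "-0.276 0.112 -0.122" --pt "-0.3 0.122 -0.122" --pt "-0.318 0.129 -0.122" --pt "-0.329 0.134 -0.122" --pt "-0.332 0.135 -0.122" --pt "-0.332 0.135 -0.122" --pt "-0.332 0.135 -0.122" --roll '[0,0,0,0,1,2.5,4,5.5,7,8.5,10,11.5,13,14.5,16,17.5,18.4,18.4,18.4,18.4]'

```text
time: 11.57
eef_pos: [0.6324, -0.0019, 0.3155]
tcp_rot: [[-0.006, 1.0, -0.003], [1.0, 0.006, 0.001], [0.001, -0.003, -1.0]]
ft_force: [-0.7, 0.2, -5.0]
finger_gap: 0.0598
gripper_force: 30.0
```

```bash
python3 go.py 633.3 -1.7 92.3 0.3
```

```text
t 11.5667 grasp [632.4  -1.9 148.2] yaw 0.35 F [-0.7  0.2 -5. ] gap 59.8 gf 29.9979829788208 tilt [ 0.0006 -0.0026]
delta [0.0002 0.001  0.0559] roll 0.05
```

>>> jog_arm --pt "0 0 0" --pt "0.0005 0 0.015" --pt "0.0005 0 0.03" --pt "0.0005 0 0.043" --pt "0.0005 0 0.05" --pt "0.0005 0 0.055" --pt "0.0005 0 0.057" --pt "0.0005 0 0.058" --pt "0.0005 0 0.058" --pt "0.0005 0 0.058" --roll '[0,0,0,0,0,0,0,0,0,0]'

```text
time: 12.4
eef_pos: [0.6335, -0.002, 0.2594]
tcp_rot: [[-0.006, 1.0, 0.001], [1.0, 0.006, -0.0], [-0.0, 0.001, -1.0]]
ft_force: [-0.5, -0.3, -4.6]
finger_gap: 0.06
gripper_force: 30.0
```

```bash
python3 go.py 633.3 -1.7 92 0.3
```

```text
t 12.4 grasp [633.5  -2.   92.1] yaw 0.32 F [-0.5 -0.3 -4.6] gap 60.0 gf 29.9986732006073 tilt [-0.0002  0.0014]
delta [ 0.0003 -0.0002  0.0001] roll 0.02
```

>>> jog_arm --pt "0 0 0.0005" --pt "0 0 0.001" --pt "0 0 0.001" --roll '[0,0,0]'

```text
time: 12.65
eef_pos: [0.6335, -0.002, 0.2593]
tcp_rot: [[-0.005, 1.0, 0.001], [1.0, 0.005, -0.0], [-0.0, 0.001, -1.0]]
ft_force: [-3.6, 0.7, 4.5]
finger_gap: 0.0597
gripper_force: 30.0
```

>>> jog_arm --pt "0 0 0" --pt "0 0 0" --pt "0 0 0" --pt "0 0 0" --pt "0 0 0" --pt "0 0 0" --pt "0 0 0" --pt "0 0 0" --roll '[0,0,0,0,0,0,0,0]' --hand 0

```text
time: 13.32
eef_pos: [0.6331, -0.0019, 0.2577]
tcp_rot: [[-0.006, 1.0, -0.0], [1.0, 0.006, 0.0], [0.0, -0.0, -1.0]]
ft_force: [0.2, 0.1, 0.6]
finger_gap: 0.0927
gripper_force: 0.0
```

```bash
python3 go.py 616.8 -312.3 130 11.6
```

```text
t 13.3167 grasp [633.1  -1.9  90.4] yaw 0.32 F [0.2 0.1 0.6] gap 92.7 gf 0.0 tilt [ 0.     -0.0001]
delta [-0.3103 -0.018  -0.0396] roll -11.28
```

>>> jog_arm --pt "0 0 -0.03" --pt "0 0 -0.05" --pt "0 0 -0.06" --pt "-0.31 -0.018 -0.06" --pt "-0.31 -0.018 -0.06" --pt "-0.31 -0.018 -0.06" --pt "-0.31 -0.018 -0.06" --pt "-0.31 -0.018 -0.06" --pt "-0.31 -0.018 -0.06" --pt "-0.31 -0.018 -0.06" --pt "-0.31 -0.018 -0.06" --pt "-0.31 -0.018 -0.04" --pt "-0.31 -0.018 -0.04" --pt "-0.31 -0.018 -0.04" --pt "-0.31 -0.018 -0.04" --roll '[0,0,0,-11.3,-11.3,-11.3,-11.3,-11.3,-11.3,-11.3,-11.3,-11.3,-11.3,-11.3,-11.3]'

```text
time: 14.57
eef_pos: [0.6169, -0.3111, 0.2975]
tcp_rot: [[-0.202, 0.979, -0.001], [0.979, 0.202, 0.001], [0.001, -0.001, -1.0]]
ft_force: [-0.2, -0.4, -0.1]
finger_gap: 0.0926
gripper_force: 0.0
```

```bash
python3 go.py 616.8 -312.3 25 11.6
python3 - <<'E'
from meas import *
p,d=look((368,218),48,.09,.115); 
h=cv2.cvtColor(p,cv2.COLOR_RGB2HSV).astype(int); m=(h[...,0]>95)&(h[...,0]<130)&(h[...,1]>80)|((h[...,1]<70)&(h[...,2]>150)&(cloud("top",d)[...,2]>.08))
w=np.zeros(m.shape,np.uint8); w[165:260,320:420]=m[165:260,320:420]
c=max(cv2.findContours(w,0,1)[0],key=cv2.contourArea); print(cv2.minAreaRect((onplane("top",c[:,0],.1)[:,:2]*1000).astype(np.float32)))
a=cv2.resize(p[165:265,310:430],(384,320),interpolation=2)
q,_=ctrl.grab_frame("scene"); b=cv2.resize(q[200:300,200:320],(384,320),interpolation=2)
cv2.imwrite("pics/s4.png",np.hstack([a,b])[...,::-1])
E
```

```text
t 14.5667 grasp [ 616.9 -311.1  130.2] yaw 11.67 F [-0.2 -0.4 -0.1] gap 92.6 gf 0.0 tilt [ 0.001  -0.0007]
delta [-0.0013 -0.0003  0.1052] roll 0.07
[ 6.364e+02 -3.400e+00  7.010e+01  1.205e+02 -4.000e-01  1.003e+02
  2.500e+00  1.484e+03]
((631.99267578125, -2.6618728637695312), (119.56475830078125, 64.55773162841797), 89.82186889648438)
```

View pics/s4.png

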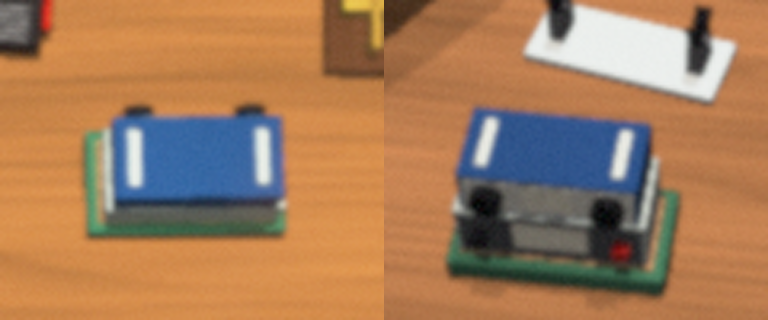

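The tuner is stacked square on the supply in both views. Now the radio.

>>> jog_arm --pt "0 0 0.03" --pt "0 0 0.06" --pt "0 0 0.085" --pt "0 0 0.098" --pt "0 0 0.104" --pt "0 0 0.105" --pt "0 0 0.105" --roll '[0,0,0,0,0,0,0]'

```text
time: 15.25
eef_pos: [0.6175, -0.312, 0.1942]
tcp_rot: [[-0.202, 0.979, 0.001], [0.979, 0.202, -0.001], [-0.001, 0.001, -1.0]]
ft_force: [0.1, 0.2, -0.0]
finger_gap: 0.093
gripper_force: 0.0
```

>>> jog_arm --pt "0 0 0" --pt "0 0 0" --pt "0 0 0" --pt "0 0 0" --pt "0 0 0" --pt "0 0 0" --pt "0 0 0" --pt "0 0 0" --pt "0 0 0" --pt "0 0 0" --pt "0 0 0" --pt "0 0 0" --roll '[0,0,0,0,0,0,0,0,0,0,0,0]' --hand 1

```text
time: 16.25
eef_pos: [0.6171, -0.312, 0.1931]
tcp_rot: [[-0.201, 0.98, 0.001], [0.98, 0.201, -0.0], [-0.0, 0.001, -1.0]]
ft_force: [1.8, 0.5, 4.1]
finger_gap: 0.0574
gripper_force: 30.0
```

```bash
python3 go.py 633.3 -2.4 180 0.2
```

```text
t 16.25 grasp [ 617.1 -312.    25.8] yaw 11.62 F [1.8 0.5 4.1] gap 57.4 gf 30.0006964802742 tilt [-0.0004  0.0006]
delta [ 0.3     0.0784 -0.1543] roll 11.42
```

>>> jog_arm --pt "0 0 -0.015" --pt "0 0 -0.04" --pt "0 0 -0.07" --pt "0.005 0.001 -0.1" --pt "0.018 0.005 -0.13" --pt "0.038 0.01 -0.15" --pt "0.062 0.016 -0.154" --pt "0.088 0.023 -0.154" --pt "0.114 0.03 -0.154" --pt "0.14 0.037 -0.154" --pt "0.166 0.044 -0.154" --pt "0.192 0.05 -0.154" --pt "0.218 0.057 -0.154" --pt "0.242 0.063 -0.154" --pt "0.264 0.069 -0.154" --pt "0.282 0.074 -0.154" --pt "0.294 0.077 -0.154" --pt "0.3 0.078 -0.154" --pt "0.3 0.078 -0.154" --pt "0.3 0.078 -0.154" --roll '[0,0,0,0,0.5,1.5,2.5,3.5,4.5,5.5,6.5,7.5,8.5,9.5,10.5,11,11.4,11.4,11.4,11.4]'

```text
time: 17.92
eef_pos: [0.6326, -0.0027, 0.3466]
tcp_rot: [[-0.004, 1.0, -0.001], [1.0, 0.004, -0.0], [-0.0, -0.001, -1.0]]
ft_force: [0.3, -0.1, -3.8]
finger_gap: 0.0574
gripper_force: 30.0
```

```bash
python3 go.py 633.3 -2.4 126 0.2
```

```text
t 17.9167 grasp [632.6  -2.7 179.3] yaw 0.25 F [ 0.3 -0.1 -3.8] gap 57.4 gf 29.99898076057434 tilt [-0.0005 -0.001 ]
delta [0.0003 0.0008 0.0533] roll 0.05
```

>>> jog_arm --pt "0 0 0" --pt "0 0 0.015" --pt "0 0 0.03" --pt "0 0 0.041" --pt "0 0 0.048" --pt "0 0 0.052" --pt "0 0 0.0535" --pt "0 0 0.054" --pt "0 0 0.054" --pt "0 0 0.0545" --roll '[0,0,0,0,0,0,0,0,0,0]'

```text
time: 18.75
eef_pos: [0.6331, -0.0024, 0.2931]
tcp_rot: [[-0.004, 1.0, 0.001], [1.0, 0.004, -0.0], [-0.0, 0.001, -1.0]]
ft_force: [-2.5, 0.3, 3.6]
finger_gap: 0.058
gripper_force: 30.0
```

```bash
python3 go.py 633.3 -2.4 125.8 0.2
```

```text
t 18.75 grasp [633.1  -2.4 125.8] yaw 0.22 F [-2.5  0.3  3.6] gap 58.0 gf 30.000341534614563 tilt [-0.0001  0.0013]
delta [ 0.      0.0002 -0.    ] roll 0.02
```

In contact; release and rise.

>>> jog_arm --pt "0 0 0" --pt "0 0 0" --pt "0 0 0" --pt "0 0 0" --pt "0 0 0" --pt "0 0 0" --pt "0 0 0" --pt "0 0 0" --pt "0 0 -0.02" --pt "0 0 -0.05" --pt "0 0 -0.07" --pt "0 0 -0.07" --roll '[0,0,0,0,0,0,0,0,0,0,0,0]' --hand 0

```text
time: 19.75
eef_pos: [0.6342, -0.0025, 0.3684]
tcp_rot: [[-0.004, 1.0, 0.008], [1.0, 0.004, -0.001], [-0.001, 0.008, -1.0]]
ft_force: [0.4, -0.7, 2.1]
finger_gap: 0.093
gripper_force: 0.0
```

```bash
python3 - <<'E'
from meas import *
# antenna by orange housing and grey rod, on z=9 / 18 plane, both views (initial images)
for n,c,r in(("top",(493,324),42),("scene",(162,185),34)):
    p=np.load(n+"0.npy"); h=cv2.cvtColor(p,cv2.COLOR_RGB2HSV).astype(int)
    rod=(h[...,1]<85); hs=(p[...,0]>205)&(h[...,1]>190)
    for lab,m,z in(("rod",rod,.011),("hous",hs,.015)):
        w=np.zeros(m.shape,np.uint8); w[c[1]-r:c[1]+r,c[0]-r:c[0]+r]=m[c[1]-r:c[1]+r,c[0]-r:c[0]+r]
        v,u=np.nonzero(w); P=onplane(n,np.stack([u,v],-1),z)[:,:2]*1000
        print(n,lab,len(u),[np.round(x,1) for x in cv2.minAreaRect(P.astype(np.float32))])
# holder: white base contour on z=.008, clips
for n,c,rx,ry in(("top",(363,298),42,28),("scene",(277,216),42,28)):
    p=np.load(n+"0.npy").astype(int); w=np.zeros((480,640),np.uint8)
    m=(p.min(2)>150); w[c[1]-ry:c[1]+ry,c[0]-rx:c[0]+rx]=m[c[1]-ry:c[1]+ry,c[0]-rx:c[0]+rx]
    v,u=np.nonzero(w); P=onplane(n,np.stack([u,v],-1),.008)[:,:2]*1000
    print(n,"base",len(u),[np.round(x,1) for x in cv2.minAreaRect(P.astype(np.float32))])
    m=(p.max(2)<75); w[:]=0; w[c[1]-ry:c[1]+ry,c[0]-rx:c[0]+rx]=m[c[1]-ry:c[1]+ry,c[0]-rx:c[0]+rx]
    k,l,s,ce=cv2.connectedComponentsWithStats(w)
    for i in range(1,k):
        if s[i,4]>15: print(n,"dark",s[i],np.round(onplane(n,[ce[i]],.05)*1000,1))
P=cloud("top",np.load("top0d.npy"))
for x0,x1 in((325,352),(376,402)):
    q=P[275:320,x0:x1].reshape(-1,3); q=q[(q[:,2]>.03)&(q[:,2]<.075)]; print("clip3d",np.round(q.mean(0)*1000,1),len(q),q[:,2].max())
E
python3 go.py 390 -290 120 -14
```

```text
top rod 227 [array([ 388.8, -287.3]), array([169.8,  10.5]), np.float64(72.5)]
top hous 127 [array([ 389.3, -288.7]), array([46.8, 15.5]), np.float64(71.2)]
scene rod 188 [array([ 391.6, -287.7]), array([172.7,  14.5]), np.float64(72.5)]
scene hous 2 [array([ 395.6, -269. ]), array([2.5, 0. ]), np.float64(97.5)]
top base 1534 [array([453.3,  13.9]), array([151.2,  61.5]), np.float64(79.1)]
scene base 1001 [array([454.7,  14.2]), array([150.7,  61.9]), np.float64(79.0)]
scene dark [252 193   6  19  87] [[458.8 -35.1  50. ]]
scene dark [296 203   5  19  79] [[479.3  70.8  50. ]]
clip3d [463.7  67.4  51.1] 75 0.06256115630478654
clip3d [442.8 -40.2  50.2] 82 0.06115059870198003
t 19.75 grasp [634.2  -2.5 201.1] yaw 0.22 F [ 0.4 -0.7  2.1] gap 93.0 gf 0.0 tilt [-0.0007  0.0084]
delta [-0.2865 -0.246   0.0792] roll 14.22
```

```bash
python3 go.py 389.7 -287.8 110 -17.3; python3 -c "
from meas import *
look((368,218),50,.125,.145)"
```

```text
t 19.75 grasp [634.2  -2.5 201.1] yaw 0.22 F [ 0.4 -0.7  2.1] gap 93.0 gf 0.0 tilt [-0.0007  0.0084]
delta [-0.2843 -0.2463  0.0892] roll 17.52
[636.2  45.9  15.3  67.1  84.9 131.9   2.7 169. ]
```

>>> jog_arm --pt "-0.284 -0.246 0" --pt "-0.284 -0.246 0" --pt "-0.284 -0.246 0" --pt "-0.284 -0.246 0" --pt "-0.284 -0.246 0" --pt "-0.284 -0.246 0" --pt "-0.284 -0.246 0" --pt "-0.284 -0.246 0" --pt "-0.284 -0.246 0" --pt "-0.284 -0.246 0.085" --pt "-0.284 -0.246 0.085" --pt "-0.284 -0.246 0.085" --pt "-0.284 -0.246 0.085" --pt "-0.284 -0.246 0.085" --pt "-0.284 -0.246 0.085" --pt "-0.284 -0.246 0.085" --roll '[17.5,17.5,17.5,17.5,17.5,17.5,17.5,17.5,17.5,17.5,17.5,17.5,17.5,17.5,17.5,17.5]'

```text
time: 21.13
eef_pos: [0.3891, -0.2877, 0.2798]
tcp_rot: [[0.296, 0.955, 0.003], [0.955, -0.296, -0.003], [-0.002, 0.004, -1.0]]
ft_force: [-0.5, 0.3, 0.1]
finger_gap: 0.0932
gripper_force: 0.0
```

```bash
python3 go.py 389.7 -287.8 22 -17.3; python3 - <<'E'
from meas import *
p,d=look((368,218),50,.125,.145)
a=cv2.resize(p[165:265,310:430],(384,320),interpolation=2)
q,_=ctrl.grab_frame("scene"); b=cv2.resize(q[190:300,200:320],(384,320),interpolation=2);c=cv2.resize(q[130:230,110:230],(384,320),interpolation=2)
cv2.imwrite("pics/s5.png",np.hstack([a,b])[...,::-1]) 
E
```

```text
t 21.1333 grasp [ 389.1 -287.7  112.5] yaw -17.22 F [-0.5  0.3  0.1] gap 93.2 gf 0.0 tilt [-0.0018  0.0037]
delta [0.0003 0.0002 0.0905] roll 0.08
[ 6.374e+02 -3.200e+00  7.070e+01  1.096e+02  9.000e-01  1.324e+02
  2.300e+00  1.372e+03]
```

View pics/s5.png

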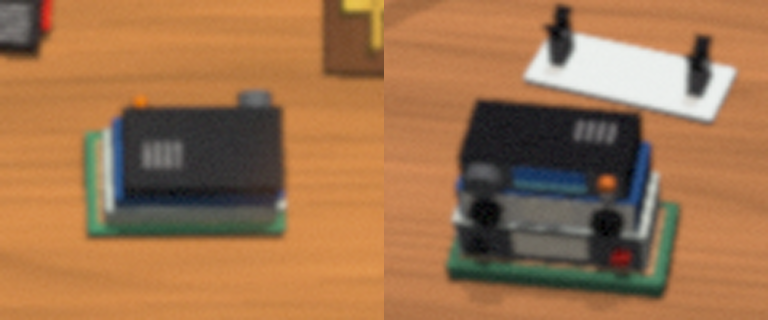

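The radio sits square on the stack in both views. Now the antenna.

>>> jog_arm --pt "0 0 0.0" --pt "0 0 0.03" --pt "0 0 0.06" --pt "0 0 0.08" --pt "0 0 0.086" --pt "0 0 0.0885" --pt "0 0 0.0885" --pt "0 0 0.0885" --roll '[0,0,0,0,0,0,0,0]'

```text
time: 21.9
eef_pos: [0.3886, -0.288, 0.1903]
tcp_rot: [[0.297, 0.955, 0.002], [0.955, -0.297, -0.002], [-0.001, 0.002, -1.0]]
ft_force: [-0.9, -1.4, -0.6]
finger_gap: 0.0931
gripper_force: 0.0
```

```bash
python3 go.py 389.7 -287.8 21 -17.3
```

```text
t 21.9 grasp [ 388.6 -288.    23. ] yaw -17.28 F [-0.9 -1.4 -0.6] gap 93.1 gf 0.0 tilt [-0.001   0.0021]
delta [0.0005 0.001  0.002 ] roll 0.02
```

>>> jog_arm --pt "0 0.0005 0.0005" --pt "0 0.0005 0.001" --pt "0 0.0005 0.001" --pt "0 0.0005 0.001" --pt "0 0.0005 0.001" --pt "0 0.0005 0.001" --pt "0 0.0005 0.001" --pt "0 0.0005 0.001" --pt "0 0.0005 0.001" --pt "0 0.0005 0.001" --pt "0 0.0005 0.001" --pt "0 0.0005 0.001" --pt "0 0.0005 0.001" --pt "0 0.0005 0.001" --pt "0 0.0005 0.001" --pt "0 0.0005 0.001" --roll '[0,0,0,0,0,0,0,0,0,0,0,0,0,0,0,0]' --hand 1

```text
time: 23.23
eef_pos: [0.3884, -0.2875, 0.1877]
tcp_rot: [[0.297, 0.955, 0.0], [0.955, -0.297, -0.0], [-0.0, 0.0, -1.0]]
ft_force: [0.1, 0.2, -0.3]
finger_gap: 0.0179
gripper_force: 30.0
```

```bash
python3 go.py 453.5 14 120 -10.9
```

```text
t 23.2333 grasp [ 388.4 -287.5   20.4] yaw -17.28 F [ 0.1  0.2 -0.3] gap 17.9 gf 29.99996781349182 tilt [-0.  0.]
delta [ 0.3072 -0.0274 -0.0996] roll -6.38
```

>>> jog_arm --pt "0 0 -0.02" --pt "0 0 -0.05" --pt "0 0 -0.08" --pt "0.01 -0.001 -0.1" --pt "0.03 -0.003 -0.1" --pt "0.058 -0.005 -0.1" --pt "0.09 -0.008 -0.1" --pt "0.122 -0.011 -0.1" --pt "0.154 -0.014 -0.1" --pt "0.186 -0.017 -0.1" --pt "0.218 -0.019 -0.1" --pt "0.248 -0.022 -0.1" --pt "0.274 -0.024 -0.1" --pt "0.294 -0.026 -0.1" --pt "0.304 -0.027 -0.1" --pt "0.307 -0.027 -0.1" --pt "0.307 -0.027 -0.1" --pt "0.307 -0.027 -0.1" --pt "0.307 -0.027 -0.1" --pt "0.307 -0.027 -0.1" --roll '[0,0,0,0,-0.5,-1,-1.5,-2,-2.5,-3,-4,-5,-5.5,-6,-6.4,-6.4,-6.4,-6.4,-6.4,-6.4]'

```text
time: 24.9
eef_pos: [0.4537, 0.0127, 0.2877]
tcp_rot: [[0.19, 0.982, -0.0], [0.982, -0.19, -0.0], [-0.0, -0.0, -1.0]]
ft_force: [0.4, 0.4, -1.1]
finger_gap: 0.0178
gripper_force: 30.0
```

```bash
python3 go.py 453.5 14 75 -10.9; python3 - <<'E'
from meas import *
p,d=ctrl.grab_frame("scene"); cv2.imwrite("pics/s6.png",cv2.resize(p[140:260,200:360],(760,570),interpolation=2)[...,::-1])
E
```

```text
t 24.9 grasp [453.7  12.7 120.4] yaw -10.97 F [ 0.4  0.4 -1.1] gap 17.8 gf 29.99959409236908 tilt [-0.0002 -0.0001]
delta [ 0.0013 -0.0005  0.0454] roll -0.07
```

View pics/s6.png

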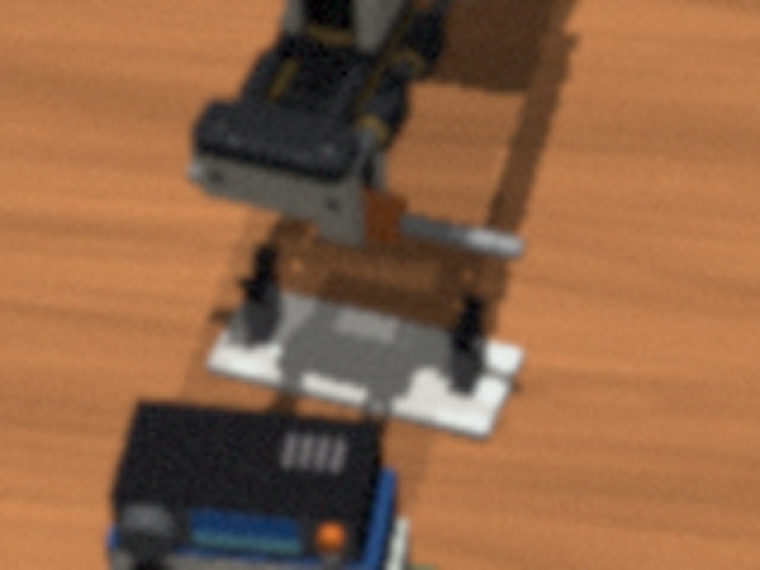

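```bash
python3 -c "
from h import *
print(np.round(onplane('scene',[[309.5,192],[240,176.2]],.109)*1000,1))"
```

```text
[[468.8  96.3 109. ]
 [438.4 -69.2 109. ]]
```

>>> jog_arm --pt "0 -0.0005 0.012" --pt "0 -0.0005 0.024" --pt "0 -0.0005 0.034" --pt "0 -0.0005 0.041" --pt "0 -0.0005 0.043" --pt "0 -0.0005 0.043" --pt "0 -0.0005 0.043" --roll '[0,0,0,0,0,0,0]'

```text
time: 25.53
eef_pos: [0.4534, 0.0137, 0.2448]
tcp_rot: [[0.189, 0.982, -0.0], [0.982, -0.189, 0.0], [-0.0, -0.0, -1.0]]
ft_force: [-0.0, -0.0, -0.7]
finger_gap: 0.0178
gripper_force: 30.0
```

```bash
python3 go.py 453.5 14 53.4 -10.9; python3 - <<'E'
from meas import *
p,d=ctrl.grab_frame("scene"); cv2.imwrite("pics/s7.png",cv2.resize(p[160:240,230:330],(760,608),interpolation=2)[:600,...,::-1])
E
```

```text
t 25.5333 grasp [453.4  13.7  77.5] yaw -10.88 F [-0.  -0.  -0.7] gap 17.8 gf 29.99966472387314 tilt [-0.     -0.0001]
delta [0.0003 0.     0.0241] roll 0.02
```

View pics/s7.png

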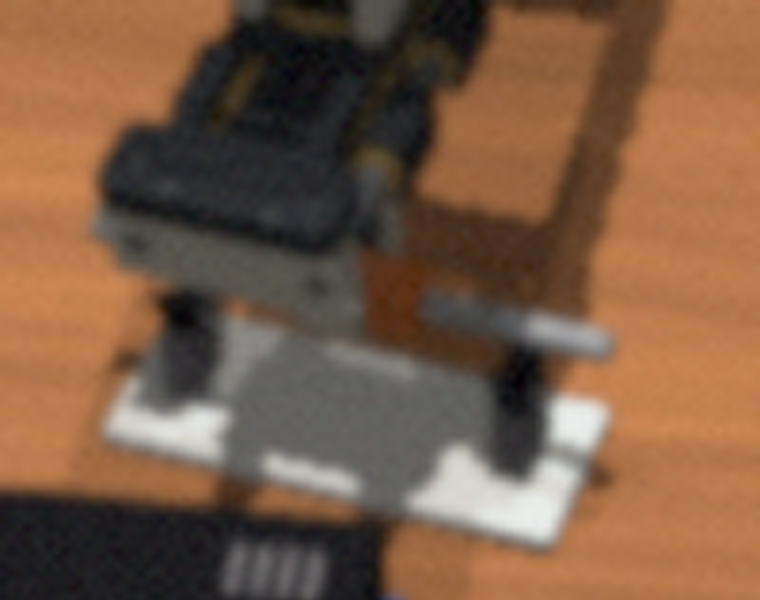

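The rod lies over both clips, its right end just above the clip at crop (520,345). Pressing slowly.

>>> jog_arm --pt "0 0 0.006" --pt "0 0 0.011" --pt "0 0 0.014" --pt "0 0 0.016" --pt "0 0 0.0175" --pt "0 0 0.019" --pt "0 0 0.019" --roll '[0,0,0,0,0,0,0]'

```text
time: 26.17
eef_pos: [0.454, 0.0138, 0.2266]
tcp_rot: [[0.189, 0.982, 0.002], [0.982, -0.189, -0.0], [0.0, 0.002, -1.0]]
ft_force: [-0.3, -0.0, 6.8]
finger_gap: 0.018
gripper_force: 30.0
```

>>> jog_arm --pt "0 0 0.0015" --pt "0 0 0.003" --pt "0 0 0.0045" --pt "0 0 0.0055" --pt "0 0 0.006" --pt "0 0 0.006" --roll '[0,0,0,0,0,0]'

```text
time: 26.67
eef_pos: [0.4536, 0.0138, 0.2205]
tcp_rot: [[0.189, 0.982, 0.0], [0.982, -0.189, -0.0], [-0.0, 0.0, -1.0]]
ft_force: [-4.2, 1.0, 10.4]
finger_gap: 0.0179
gripper_force: 30.0
```

```bash
python3 go.py 453.5 14 53.4 -10.9; python3 - <<'E'
from meas import *
p,d=ctrl.grab_frame("scene"); cv2.imwrite("pics/s8.png",cv2.resize(p[160:240,230:330],(760,608),interpolation=2)[:600,...,::-1])
E
```

```text
t 26.6667 grasp [453.6  13.8  53.2] yaw -10.88 F [-4.2  1.  10.4] gap 17.9 gf 30.002343356609344 tilt [-0.0001  0.0002]
delta [ 0.0002 -0.0001 -0.0002] roll 0.02
```

View pics/s8.png

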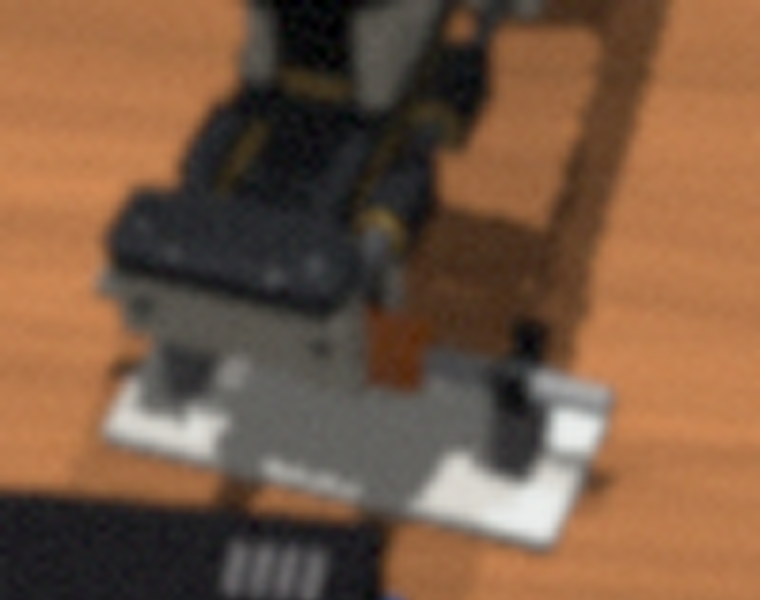

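The rod is between the jaws (clip at about (525,370)). Pressing a little more to feel the bottom.

>>> jog_arm --pt "0 0 0.001" --pt "0 0 0.0015" --pt "0 0 0.002" --pt "0 0 0.002" --pt "0 0 0.002" --roll '[0,0,0,0,0]'

```text
time: 27.13
eef_pos: [0.4538, 0.0137, 0.2203]
tcp_rot: [[0.189, 0.982, -0.0], [0.982, -0.189, -0.0], [-0.0, -0.0, -1.0]]
ft_force: [-14.5, 0.2, 32.5]
finger_gap: 0.0177
gripper_force: 30.0
```

Bottomed out: the force rose with no further travel. Backing off and releasing.

>>> jog_arm --pt "0 0 -0.001" --pt "0 0 -0.002" --pt "0 0 -0.002" --roll '[0,0,0]'

```text
time: 27.38
eef_pos: [0.4535, 0.0137, 0.2205]
tcp_rot: [[0.189, 0.982, 0.0], [0.982, -0.189, -0.0], [-0.0, 0.0, -1.0]]
ft_force: [-2.9, 0.7, 11.3]
finger_gap: 0.0181
gripper_force: 30.0
```

>>> jog_arm --pt "0 0 0" --pt "0 0 0" --pt "0 0 0" --pt "0 0 0" --pt "0 0 0" --pt "0 0 0" --pt "0 0 0" --pt "0 0 0" --pt "0 0 -0.02" --pt "0 0 -0.05" --pt "0 0 -0.08" --pt "0 0 -0.12" --pt "-0.05 -0.05 -0.15" --pt "-0.1 -0.1 -0.15" --pt "-0.2 -0.1 -0.15" --pt "-0.25 -0.1 -0.15" --pt "-0.25 -0.1 -0.15" --pt "-0.25 -0.1 -0.15" --pt "-0.25 -0.1 -0.15" --pt "-0.25 -0.1 -0.15" --roll '[0,0,0,0,0,0,0,0,0,0,0,0,0,0,0,0,0,0,0,0]' --hand 0

```text
time: 29.05
eef_pos: [0.3057, -0.217, 0.3703]
tcp_rot: [[0.195, 0.981, -0.0], [0.981, -0.195, -0.003], [-0.003, 0.0, -1.0]]
ft_force: [-0.5, 0.0, 0.6]
finger_gap: 0.093
gripper_force: 0.0
```

```bash
python3 - <<'E'
from meas import *
p,d=look((368,218),50,.125,.145)
hs=(p[...,0]>190)&(p[...,2]<70)
P=cloud("top",d); w=(P[...,2]>.03)&(P[...,2]<.075); w[:260]=0;w[330:]=0;w[:,:320]=0;w[:,:405]&=True;w[:,410:]=0
q=P[w]; print("ant",[np.round(x,1) for x in cv2.minAreaRect((q[:,:2]*1000).astype(np.float32))],np.percentile(q[:,2],[10,50,90]))
for s,e in((340,348),(352,374),(379,388)):
    k=P[270:325,s:e]; k=k[k[...,2]>.03]; print(s,len(k),np.median(k,0) if len(k) else 0)
for c,r,a,b in(((427,165),40,.01,.08),((313,164),30,.012,.04),((125,290),40,.08,.1)): print(rect(d,c,r,a,b))
a=cv2.resize(p[260:340,315:411],(384,320),interpolation=2)
q,_=ctrl.grab_frame("scene"); b=cv2.resize(q[190:300,200:332],(384,320),interpolation=2)
cv2.imwrite("pics/s9.png",np.hstack([a,b])[...,::-1])
s=ctrl.sense();print(s["eef_pos"],s["time"],s["ft_force"])
E
```

```text
[ 6.373e+02 -3.300e+00  7.080e+01  1.100e+02  1.100e+00  1.324e+02
  2.300e+00  1.378e+03]
ant [array([453.3,  13.4]), array([169. ,  30.9]), np.float64(79.2)] [0.04415102 0.04968663 0.0550121 ]
340 70 [0.46188499 0.06331039 0.05018417]
352 193 [0.45228032 0.01786236 0.05134214]
379 66 [ 0.44345329 -0.0334094   0.04849093]
[ 779.3 -148.9   70.7  121.2   87.8   21.    10.8 1336. ]
[778.8 127.3  61.9  85.   85.4  25.4   3.4 803. ]
[467.3 542.7  79.4  80.8 -55.7  89.3   4.5 359. ]
[ 0.30736358 -0.21372112  0.36977338] 29.15 [ 0.04466408  0.73876885 -0.04844754]
```

View pics/s9.png

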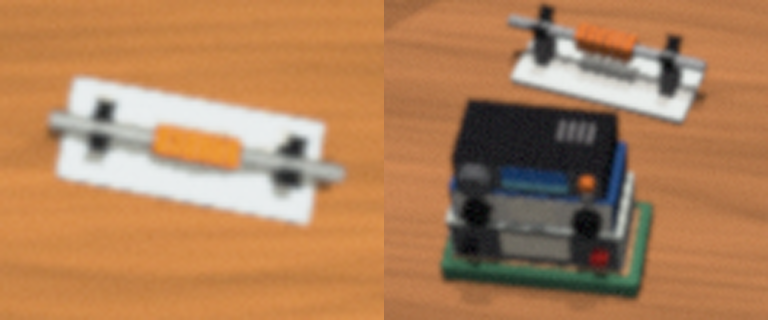

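The housing top measures 51.3 mm and the home position needs 51 mm, so the antenna is home and centred at (453,13). The stack is square, and the mug, microphone and key haven't moved.

```bash
python3 -c "
from bench import ctrl
print(ctrl.close_job())"
```

```text
the job is handed in; nothing more can be done
None
```

The job is handed in after about 29 s of robot time: the supply, tuner and radio are stacked on the stand in that order, each within about 3 mm of centre and 1° of square, the antenna is snapped home in both clips, and the mug, microphone and Morse key have not moved.

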